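# Clamp a tab and hold the rivet setter in its guide, ready for the mallet

### The job

On the riveting stand, first push the presser knob down until the forked foot rests on the leather tab. Then take the rivet setter (the long plain straight rod) from the tool block, pass it nose down through the upper and then the lower guide bush, lower it gently onto the rivet, and finish holding it there: still gripped and pressed lightly down on the rivet, ready for the mallet blow. Leave the tab where it lies, and leave the other tools, the mallet and the jar alone.

Things in the scene. Friction and masses are not known exactly. Their poses are not given: they have to be found in the camera images.
- stand: grey cast riveting stand, fixed: base plate 130 (x) x 190 (y) x 14 mm, a column at its -y end, two arms 40 mm wide along +y, one above the other, each with a bronze guide bush at its end, and a steel anvil below (top 35 mm high). Origin: on the bench, on the common vertical axis of both bushes; z up. Only the presser knob stands higher than 157 mm.
- upper_bush (a point): centre of the mouth (top rim, 157 mm above the bench) of the upper guide bush: bore 16 mm, 21 mm long, vertical, outer rim diameter 26 mm. Axes as the stand's.
- lower_bush (a point): centre of the mouth (top rim, 107 mm above the bench) of the lower guide bush: bore 16 mm, 21 mm long, exactly below the upper one. Axes as the stand's.
- presser (a joint): reading of the presser bar (m): 0 fully raised, grows as it is pushed straight down; starts at 0 to 0.014, reads 0.030 when its foot rests on the tab (stop at 0.032). A spring-loaded brake drags with about 5 N, so it stays where it is left. Its foot, under the lower arm, is a fork of two prongs 20 mm apart, either side of the rivet; the setter passes between them.
- presser_knob (a point): centre of the flat top of the presser bar's round black push knob, 24 mm in diameter, 14 mm thick, above the upper arm, 55 mm from the bush axis towards the column (stand's -y). Its height is 202 mm above the bench minus the presser reading.
- tab: the work: stiff leather tab 90 x 40 x 6 mm with a steel rivet plate on it (top 8 mm above the tab's underside), two rivets and a steel D-ring at its -x end. It lies loose on the anvil between two low side fences. Origin: underside, below the rivet to be set, which stands under the bushes.
- rivet (a point): centre of the flat top of the rivet to be set (12 mm diameter), on the bush axis, 46.5 mm above the bench.
- rack: wooden tool block, fixed: 50 (x) x 180 (y) x 50 mm high, with three upright holes of 16 mm bore and 40 mm depth in a row along its y axis, 60 mm apart, holding the setter, the punch and the awl in any order. Origin: centre of its underside.
- setter: the rivet setter: plain straight steel rod, 14 mm diameter, 170 mm long, about 0.2 kg, with a dark knurled band near its top; the nose tapers to 10 mm diameter over its last 10 mm. Origin: centre of the nose's end face; z axis from nose to top. It stands in a hole of the block, nose down and 10 mm above the bench, top 180 mm high: the tallest thing in the block.
- setter_center (a point): centre of the setter, on its axis half-way up (85 mm from either end). z axis along the rod towards its top.
- punch: bystander: dark hole punch, rod 14 mm diameter with a wide head 24 mm in diameter, 125 mm long, standing in the tool block, top 135 mm high. Origin: its lower end.
- awl: bystander: awl with a brown bulbous wooden handle up to 38 mm in diameter, standing in the tool block blade down, top 136 mm high. Origin: blade tip.
- mallet: bystander: mallet with a pale square head 50 x 100 x 50 mm and a wooden handle 220 mm long, lying on the bench. Origin: underside of the head; the handle points along its -x.
- jar: bystander: jar of rivets, 60 mm diameter, 75 mm high. Origin: centre of its underside.
There are look-alikes about, which are no part of the job. Several things have the shape of the tab; the one meant has the colours described above.

How it is judged:
On the way, in this order (a step that is already met when the one before it is completed fails the run):
1. the presser foot is down on the tab (value of joint presser above 0.0285 m), for 0.2 s.
2. the setter's nose is in or just below the upper bush, with the foot down (value of joint presser above 0.0285 m and z of setter in the frame of upper_bush below -0.005 m and z of setter in the frame of lower_bush above 0 m and horizontal distance between setter and upper_bush below 0.004 m and angle between the z axis of setter_center and the z axis of upper_bush, either way round below 0.08 rad), for 0.05 s.
3. the setter's nose has passed through the lower bush too (value of joint presser above 0.0285 m and z of setter in the frame of lower_bush below -0.024 m and horizontal distance between setter and lower_bush below 0.004 m and angle between the z axis of setter_center and the z axis of upper_bush, either way round below 0.08 rad), for 0.05 s.
At the end, for the whole second after the job is handed in: Foot on the tab (reading over 0.0285). Setter between the fingers and gripped (over 15 N), still, upright through both bushes (within 0.08 rad; nose and centre within 4 mm of their axis), nose 57 mm below the lower mouth, pressing on the rivet with 3 to 40 N. Tab moved under 6 mm (value of joint presser above 0.0285 m and z of setter in the frame of lower_bush below -0.057 m and horizontal distance between setter and lower_bush below 0.004 m and angle between the z axis of setter_center and the z axis of upper_bush, either way round below 0.08 rad and horizontal distance between setter_center and upper_bush below 0.004 m and contact force between setter and tab between 3 and 40 N and contact force between the fingers and setter above 15 N and distance between the grasp point and setter_center below 0.09 m and linear speed of setter below 0.02 m/s and distance of tab from where it was at the start of the episode below 0.006 m); the arm keeps its last pose, push and grip.
It fails at once if the setter is dropped or rammed onto the rivet (faster than 0.3 m/s below the lower bush, or over 80 N) (contact force between setter and tab above 80 N or (z of setter in the frame of lower_bush below -0.024 m and horizontal distance between setter and lower_bush below 0.006 m and linear speed of setter above 0.3 m/s)).
It fails at once if the tab is shifted by more than 8 mm (distance of tab from where it was at the start of the episode above 0.008 m).
It fails at once if the punch or the awl is knocked or carried off (over 20 mm) (distance of any of punch, awl from where it was at the start of the episode above 0.02 m).
It fails at once if the mallet or the jar is knocked or carried off (over 30 mm) (distance of any of mallet, jar from where it was at the start of the episode above 0.03 m).
It also fails if it takes over 61 s, if anything falls off the work surface, if the arm or the gripper's body presses on something with over 40 N, if the wrist force passes 120 N, or if a joint passes its speed limit or range.

### The arm

A 7-joint arm with a two-finger parallel gripper is mounted at the origin on the work surface. World frame = base frame: x ahead of the robot, y to its left, z up, the work surface at z = 0. Lengths are in m, angles in rad, forces in N, time in s.
With the tool pointing down it reaches from about 0.425 to 0.875 m from the base axis. Payload 9.9 kg.
Tool frame: the origin (TCP) lies at the centre of the arm's flange, where the gripper is bolted on; the fingertips stand r.tip_reach ahead of it and the grasp point (between the pads) lies 155 mm ahead of it (r.tip_reach is the distance from the TCP to the fingertips, in m); z points along the fingers, y is the line along which they close (so a half turn about z gives the same grasp; the last joint's range is limited). The gripper opens to 85 mm and grips with 20 to 120 N. Pads are 22 mm wide; open, the fingers measure 114 mm over their backs; the gripper's body (76 mm by 85 mm) begins 54 mm behind the grasp point. The pads swing forward as they close: fully open they stand 13 mm farther back than shut.
Start: joints at [1.058, 0.576, 0.025, 1.437, -0.015, 1.129, -0.057], TCP at [0.281, -0.614, 0.405] pointing down, gripper open.
Joint ranges: [-2.76, 2.76], [-0.34, 2.15], [-1.52, 1.57], [0.19, 2.46], [-1.09, 4.23], [0.17, 1.99], [-2.82, 2.82]. Speed limits (rad/s): [2.22, 2.22, 3.01, 3.01, 3.14, 3.14, 3.14].

### API

Orientations are given as a rotation vector (axis times angle).
In Python, from bench import readout, optics, r gives the robot as it stands.
- The arm moves only by the shell command python3 -m handwheel 'ROWS' [OPENING]. ROWS is text: rows parted by semicolons, each of 6 numbers parted by spaces: the shift along the world's x, y, z in units of 750 mm (1.0 is 750 mm), then the turn, a rotation vector about the world's x, y, z in units of pi rad (1.0 is pi rad). A call has 1 to 8 rows; each row is the pose to reach, as a shift and turn from the pose commanded when the call began, turning the shorter way round; what a row does not reach only later rows make up. A row lasts 1/10 s, in which the tool goes at most 50 mm and 8.59 degrees, less where a joint would pass 70% of its speed; a pose out of reach is approached as far as the arm can. A call with a number of a shift or a turn outside -1 to 1 is refused whole. A call with a gripper value outside its range is refused whole. OPENING is the finger opening in mm, from 0 to 85.4, set as the call begins (- or left out, the last holds). The fingers move at their own pace and stop on an object; the grip force is fixed at half the most. Time passes only in rows, so rows that repeat a pose let the fingers close. It gives the time, the measured TCP pose, the force, the opening and the grip force at its end, in the units of the state.
- readout.observe(): the state, without advancing time (a new reading comes with each control period).
- optics.camera(name): name is "scene" or "top"; returns the picture (480x640x3 uint8, red, green, blue); there is no depth.
- optics.camera_params(name): a dict with "fx", "fy", "cx", "cy" (pixels), "extrinsics" (4x4, takes a point from camera to world coordinates). Camera axes: x right, y down, z forward; pixel columns grow to the right and rows downward; lengths in m; the calibration is good to about 2 mm. A picture is of the moment at which its call begins. camera_params takes no time and is no camera call.
- r.job_done(): hands the job in; it is judged then, once.
Trained networks look in the newest picture that a camera, given by its name, has taken for a name from the list of things; names that differ only in an ending like _2 or _b are one class to them, and where a whole thing is asked for, a point or a joint stands for the part that bears it (a point fixed in the world has none). Each returns a list of dicts, best first, with "p" (0 to 1); they miss things now and then, are a little off and sometimes report something else, mostly with a low value. They report only what shows in the picture. A call takes as long as a camera call. They do not tell look-alikes from the thing itself.
- optics.cut_out(camera, thing): "pixels" (480x640 bool, what is visible of it) and "rect" ([left, top, right, bottom] in pixels, round what is visible of it).
The state is a dict: "t": time; "qpos": joint angles; "qvel": joint speeds; "joint_torque": joint torques, N m; "tcp_pos": TCP position; "orientation": TCP orientation; "ft_force": force on the tool from outside, world axes, zero at the start; "torque": the same for the moment, N m; "finger_gap": finger opening in m; "finger_force": force on a finger pad.
Only numpy, scipy, OpenCV 4.12 (cv2) and the standard library are available. Lean on these libraries where they do the work, as an engineer would, in place of code of your own. Each camera call takes 0.05 s, during which the arm holds its last target. There are 200 camera calls.

## Working session

There is one attempt and no reset: what is moved stays moved. The work goes in short steps, Python scripts to look and compute and a shell command to move; the robot and the scene stay as the last step left them, time stands still between calls to the robot, and variables do not carry over. Pictures are saved under pics/ and viewed, at most 10 in all, crops included, and the job is handed in when it is done.

```bash
ls; mkdir -p pics; cat > h.py <<'E'
from bench import readout, optics, r
import numpy as np, cv2
def P(n):
    p=optics.camera_params(n); E=np.array(p["extrinsics"]); return p,E
def ray(n,uv):
    p,E=P(n); d=E[:3,:3]@np.array([(uv[0]-p["cx"])/p["fx"],(uv[1]-p["cy"])/p["fy"],1]); return E[:3,3],d
def atz(n,uv,z):
    o,d=ray(n,uv); return o+d*(z-o[2])/d[2]
def proj(n,X):
    p,E=P(n); c=np.linalg.inv(E)@np.append(X,1); return np.array([p["fx"]*c[0]/c[2]+p["cx"],p["fy"]*c[1]/c[2]+p["cy"]])
def tri(obs):
    A=np.zeros((3,3));b=np.zeros(3)
    for n,uv in obs:
        o,d=ray(n,uv);d=d/np.linalg.norm(d);M=np.eye(3)-np.outer(d,d);A+=M;b+=M@o
    return np.linalg.solve(A,b)
def shot(n): return cv2.cvtColor(np.array(optics.camera(n)),cv2.COLOR_RGB2BGR)
E
python3 - <<'E'
from h import *
print(readout.observe(), r.tip_reach)
for n in("scene","top"):
    im=shot(n); cv2.imwrite(f"pics/{n}0.png",im)
    p,E=P(n); print(n,p["fx"],p["cx"],p["cy"],E.round(3).tolist())
    for t in("stand","presser_knob","setter","punch","awl","tab","rack","mallet","jar"):
        for d in optics.cut_out(n,t)[:3]: print(t,round(d["p"],2),np.array(d["rect"]).round(1).tolist())
E
```

```text
pics
{'t': 0.0, 'qpos': array([ 1.05821882,  0.57652691,  0.02487514,  1.43791548, -0.01500833,
        1.12898681, -0.05650726]), 'qvel': array([ 0.00171942,  0.00099735,  0.00078879,  0.00031799, -0.00028711,
       -0.00046317, -0.00101236]), 'joint_torque': array([ 6.40358958e-04, -7.65757298e+01,  2.25017801e+00, -2.85970277e+01,
        1.53524912e-02,  1.27599362e-02,  1.42937139e-05]), 'tcp_pos': array([ 0.28057445, -0.61374115,  0.40384398]), 'orientation': array([-3.06811765e+00, -6.68031675e-01,  6.97354938e-04]), 'ft_force': array([ 0.43699427, -0.03923735,  1.07908794]), 'torque': array([-0.00623892,  0.01120735, -0.03117448]), 'finger_force': 0.0, 'finger_gap': 0.08522538177922784} 0.1734
scene 482.4539090169168 316.6537767168142 243.0907164645376 [[-0.719, 0.584, -0.377, 0.89], [0.695, 0.596, -0.402, 0.34], [-0.01, -0.551, -0.834, 0.867], [0.0, 0.0, 0.0, 1.0]]
stand 0.65 [235.6, 129.0, 332.0, 245.5]
presser_knob 0.59 [263.9, 135.1, 292.8, 203.1]
setter 0.9 [401.5, 265.4, 413.5, 306.0]
punch 0.61 [423.9, 295.5, 443.4, 328.2]
awl 0.74 [449.3, 313.9, 475.9, 346.9]
tab 0.9
[... 375 characters left out ...]
.044], [-0.02, -0.084, -0.996, 1.203], [0.0, 0.0, 0.0, 1.0]]
stand 0.72 [359.9, 239.1, 451.5, 294.5]
presser_knob 0.71 [213.3, 254.7, 230.7, 270.2]
presser_knob 0.67 [413.6, 261.9, 425.1, 274.4]
setter 0.45 [359.2, 242.1, 453.5, 298.8]
setter 0.44 [240.8, 257.8, 253.8, 263.2]
punch 0.6 [358.5, 239.8, 454.5, 298.6]
punch 0.5 [215.7, 254.2, 230.6, 268.9]
awl 0.84 [189.6, 256.8, 206.6, 270.5]
tab 0.95 [427.7, 317.8, 469.2, 358.1]
tab 0.93 [296.0, 266.9, 344.2, 293.8]
tab 0.8 [374.0, 250.4, 395.9, 293.3]
rack 0.72 [359.9, 238.7, 452.2, 294.4]
rack 0.64 [192.4, 250.1, 265.5, 276.3]
rack 0.17 [375.1, 250.9, 396.1, 300.8]
mallet 0.61 [259.8, 55.3, 303.2, 162.3]
jar 0.96 [440.8, 174.2, 473.0, 201.0]
```

```bash
python3 - <<'E'
import cv2,numpy as np
a=cv2.imread("pics/scene0.png")[110:380,130:490];b=cv2.imread("pics/top0.png")[220:370,170:480]
cv2.imwrite("pics/c1.png",cv2.resize(a,None,fx=2.2,fy=2.2,interpolation=3)); cv2.imwrite("pics/c2.png",cv2.resize(b,None,fx=2.5,fy=2.5,interpolation=3))
E
```

```text
(no output)
```

View pics/c1.png

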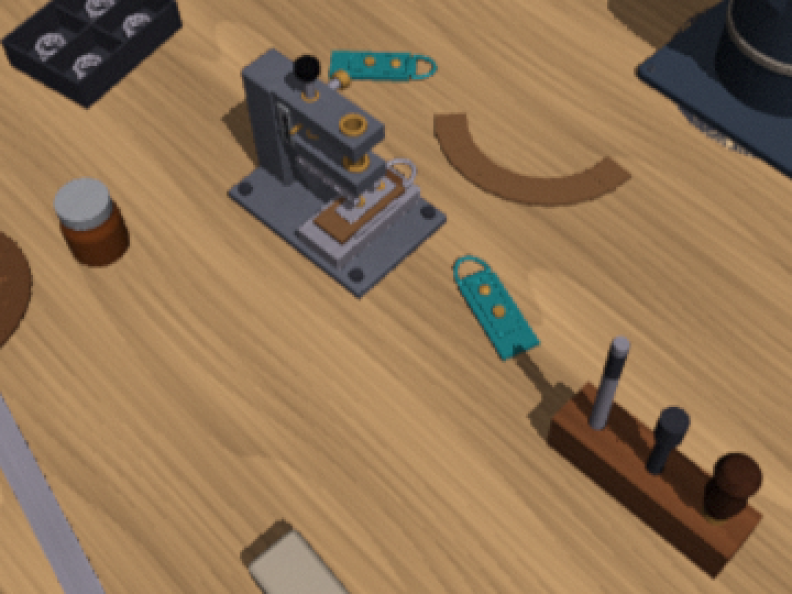

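View pics/c2.png

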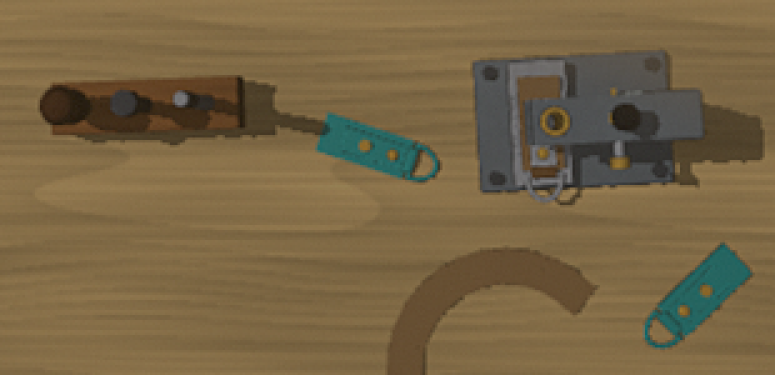

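The brown tab on the anvil at top pixel (385,271) fits (brown leather, steel plate). The teal ones at top (320,280) and (448,338) are look-alikes. The setter is the tall grey rod with the dark band at top (242,260), scene (412,267). The punch (dark head) is at top (220,261) and the awl at top (197,263). The bush mouth is about top (392,268), scene (290,167), and the knob about top (420,267), scene (269,141). Next come the exact measurements.

```bash
python3 - <<'E'
from h import *
def bl(n,box,f):
    im=cv2.imread(f"pics/{n}0.png"); x0,y0,x1,y1=box; c=im[y0:y1,x0:x1]; h=cv2.cvtColor(c,cv2.COLOR_BGR2HSV).astype(int)
    m=f(h).astype(np.uint8); k,l,s,ce=cv2.connectedComponentsWithStats(m)
    return [(s[i,4],(s[i,:4]+[x0,y0,0,0]).tolist(),(ce[i]+[x0,y0]).round(2).tolist()) for i in range(1,k) if s[i,4]>8],m
br=lambda h:(h[...,1]>120)&(h[...,2]>70)&(h[...,0]>12)&(h[...,0]<30)
dk=lambda h:(h[...,2]<50)
gr=lambda h:(h[...,1]<70)&(h[...,2]>75)
for n,box,f in (("top",(383,259,402,278),br),("scene",(281,156,302,176),br),("top",(410,256,432,277),dk),("scene",(258,130,282,152),dk),("top",(236,252,256,268),gr),("scene",(400,260,420,312),gr)):
    b,m=bl(n,box,f); print(n,box,b)
    for row in m: print(''.join('.#'[v] for v in row))
E
```

```text
top (383, 259, 402, 278) [(np.int32(75), [386, 263, 12, 11], [391.59, 268.05])]
...................
...................
...................
...................
......#####........
.....########......
....##########.....
....##......##.....
...###....#.###....
...###.....####....
...###......###....
...###......###....
....###...####.....
.....########......
......#######......
...................
...................
...................
...................
scene (281, 156, 302, 176) [(np.int32(101), [284, 162, 13, 10], [290.06, 166.49])]
.....................
..............#......
.....................
.....................
.....................
.....................
.......#####.........
.....#########.......
....###########......
...#############.....
...#############.....
...#############.....
....############.....
....###########......
.....#########.......
.......#####.........
.....................
.....................
.....................
.....................
top (410, 256, 432, 277) [(np.int32(99), [415, 262, 11, 11], [420.02, 266.8])]
......................
...............
[... 2015 characters left out ...]
.......
....................
....................
....................
....................
.......####.........
......#####.........
......#####.........
......####..........
.....#####..........
.....#####..........
.....####...........
....#####...........
....#####...........
....####............
....####............
...#####............
...####.............
..#####.............
..#####.............
..####..............
.#####..............
..####..............
.####...............
.####...............
#####...............
####................
....................
....................
....................
....................
....................
....................
....................
```

```bash
python3 - <<'E'
from h import *
for nm,t,s,z in (("bush",(391.9,268.2),(290.1,166.5),.157),("knob",(420,266.5),(268.7,140.6),.195),("setter top",(241.4,259.1),(412,266.2),.180)):
    print(nm,tri([("top",t),("scene",s)]).round(4),atz("top",t,z).round(4),atz("scene",s,z).round(4))
E
```

```text
bush [ 0.4805 -0.1697  0.1565] [ 0.4808 -0.17    0.157 ] [ 0.4806 -0.1691  0.157 ]
knob [ 0.4841 -0.2246  0.1906] [ 0.484  -0.2238  0.195 ] [ 0.4867 -0.221   0.195 ]
setter top [0.4993 0.1524 0.1812] [0.4993 0.1527 0.18  ] [0.4987 0.152  0.18  ]
```

Results agree: bush (0.4805, -0.1697), knob (0.484, -0.224), setter top (0.499, 0.1525), stand yaw about +3.5°. I'll close the fingers and move above the knob.

```bash
T='0.272 0.52 0.03 0 0 0.38'; python3 -m handwheel '0.272 0.52 0.03 0 0 0.38;0.272 0.52 0.03 0 0 0.38;0.272 0.52 0.03 0 0 0.38;0.272 0.52 0.03 0 0 0.38;0.272 0.52 0.03 0 0 0.38;0.272 0.52 0.03 0 0 0.38;0.272 0.52 0.03 0 0 0.38;0.272 0.52 0.03 0 0 0.38' 0; python3 -c "
from h import *
s=readout.observe();print(s['qpos'].round(2),s['tcp_pos'].round(4),s['orientation'].round(3))"
```

```text
t: 1.8
tcp_pos: [0.4664, -0.2581, 0.4256]
orientation: [2.156, 2.284, -0.0]
ft_force: [1.0, -0.2, -0.2]
finger_gap: -0.0
finger_force: 0.0
[ 0.67  0.36 -0.35  1.77  0.14  1.03  0.32] [ 0.4664 -0.2581  0.4256] [ 2.156  2.284 -0.   ]
```

```bash
python3 -m handwheel '0.024 0.046 -0.02 0 0 0;0.024 0.046 -0.04 0 0 0;0.024 0.046 -0.045 0 0 0;0.024 0.046 -0.045 0 0 0'; python3 - <<'E'
from h import *
s=readout.observe();print(s['tcp_pos'].round(4))
a=shot("scene")[90:250,200:380]; b=shot("top")[220:320,340:460]
cv2.imwrite("pics/c3.png",np.hstack([cv2.resize(a,(450,400)),cv2.resize(b,(350,400))]))
E
```

```text
t: 2.2
tcp_pos: [0.4834, -0.2261, 0.391]
orientation: [-2.164, -2.276, 0.002]
ft_force: [-0.4, -0.8, 0.8]
finger_gap: -0.0001
finger_force: 0.0
[ 0.4834 -0.2261  0.391 ]
```

View pics/c3.png

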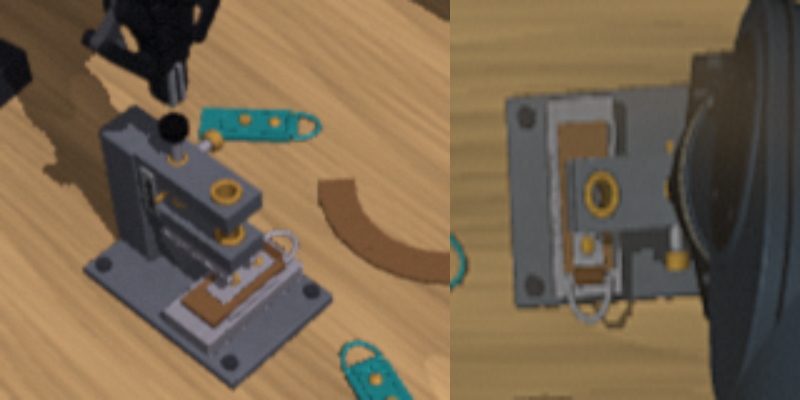

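The scene view shows the fingertips right above the knob, at crop (175,103) against the knob at (173,125). I'll descend.

```bash
python3 -m handwheel '0 0.002 -0.008 0 0 0;0 0.002 -0.016 0 0 0;0 0.002 -0.023 0 0 0;0 0.002 -0.028 0 0 0;0 0.002 -0.033 0 0 0;0 0.002 -0.038 0 0 0;0 0.002 -0.043 0 0 0;0 0.002 -0.043 0 0 0'; python3 -m handwheel '0 0 -0.004 0 0 0;0 0 -0.008 0 0 0;0 0 -0.012 0 0 0;0 0 -0.012 0 0 0'
```

```text
t: 3.1
tcp_pos: [0.4838, -0.2239, 0.3587]
orientation: [-2.163, -2.278, 0.0]
ft_force: [0.8, 0.2, 0.5]
finger_gap: -0.0001
finger_force: 0.0
t: 3.5
tcp_pos: [0.4839, -0.2239, 0.3497]
orientation: [-2.163, -2.278, -0.0]
ft_force: [0.2, 0.6, -1.1]
finger_gap: -0.0002
finger_force: 0.0
```

```bash
python3 - <<'E'
from h import *
print(r.tip_reach)
a=shot("scene")[110:220,220:340]
cv2.imwrite("pics/c4.png",cv2.resize(a,(600,550),interpolation=3))
E
```

```text
0.1734
```

View pics/c4.png

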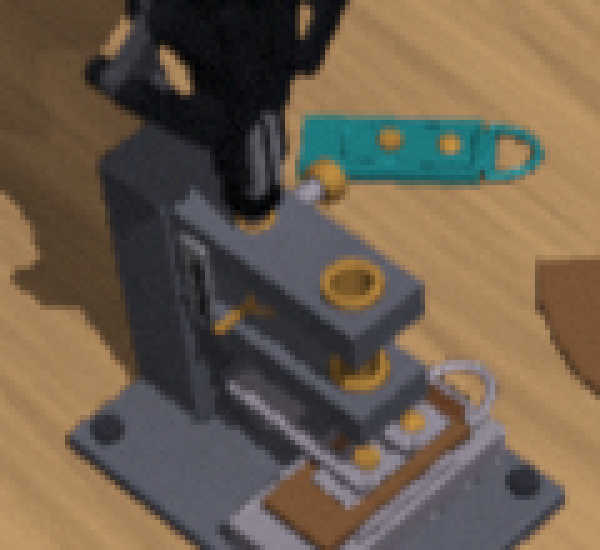

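The knob has moved down with the fingers and its underside is near the collar at crop (255,215). I'll go on in small steps until the force rises.

```bash
python3 -m handwheel '0 0 -0.002 0 0 0;0 0 -0.004 0 0 0;0 0 -0.004 0 0 0'; python3 -m handwheel '0 0 -0.002 0 0 0;0 0 -0.004 0 0 0;0 0 -0.004 0 0 0'
```

```text
t: 3.85
tcp_pos: [0.4838, -0.2239, 0.347]
orientation: [-2.163, -2.278, -0.0]
ft_force: [0.3, 1.7, 0.7]
finger_gap: -0.0004
finger_force: 0.1
t: 4.15
tcp_pos: [0.4838, -0.2238, 0.3454]
orientation: [2.162, 2.277, -0.0]
ft_force: [-5.4, 1.1, 17.1]
finger_gap: 0.0001
finger_force: 9.0
```

```bash
python3 -m handwheel '0 0 -0.001 0 0 0;0 0 -0.001 0 0 0;0 0 -0.001 0 0 0'; python3 -m handwheel '0 0 0.03 0 0 0;0 0 0.06 0 0 0;0 0.03 0.1 0 0 0;0 0.08 0.12 0 0 0;0.01 0.14 0.12 0 0 0;0.01 0.2 0.12 0 0 0;0.01 0.26 0.12 0 0 0;0.02 0.32 0.12 0 0 0' 50; python3 - <<'E'
from h import *
s=readout.observe();print(s['tcp_pos'].round(4)); b=s['tcp_pos']
g=np.array([.4993,.1524,.155+.155]); print((g-b)/.75)
E
```

```text
t: 4.45
tcp_pos: [0.4838, -0.2238, 0.3453]
orientation: [2.162, 2.277, 0.0]
ft_force: [-6.8, 1.7, 24.4]
finger_gap: 0.0
finger_force: 12.8
t: 5.25
tcp_pos: [0.498, 0.0176, 0.4334]
orientation: [2.163, 2.278, -0.001]
ft_force: [1.6, -0.0, -0.0]
finger_gap: 0.05
finger_force: 0.0
[0.498  0.0176 0.4334]
[ 0.00167913  0.17968434 -0.16448251]
```

```bash
python3 -m handwheel '0.002 0.06 0 0 0 0;0.002 0.12 0 0 0 0;0.002 0.176 0 0 0 0;0.002 0.176 0 0 0 0;0.002 0.176 0 0 0 0'; python3 - <<'E'
from h import *
for n,bx in (("scene",(330,150,490,350)),("top",(190,200,300,300))):
    im=shot(n); cv2.imwrite(f"pics/{n}1.png",im)
a=cv2.imread("pics/scene1.png")[170:350,350:490]
c=cv2.imread("pics/scene1.png")[110:260,220:370]
cv2.imwrite("pics/c5.png",np.hstack([cv2.resize(a,(400,514)),cv2.resize(c,(400,514))]))
s=readout.observe();b=s['tcp_pos'];print(b.round(4),(np.array([.4993,.1524,.31])-b)/.75)
E
```

```text
t: 5.75
tcp_pos: [0.5001, 0.149, 0.433]
orientation: [-2.16, -2.281, 0.001]
ft_force: [-0.5, -0.9, 0.2]
finger_gap: 0.0498
finger_force: 0.0
[0.5005 0.147  0.433 ] [-0.00153827  0.00724641 -0.16405407]
```

View pics/c5.png

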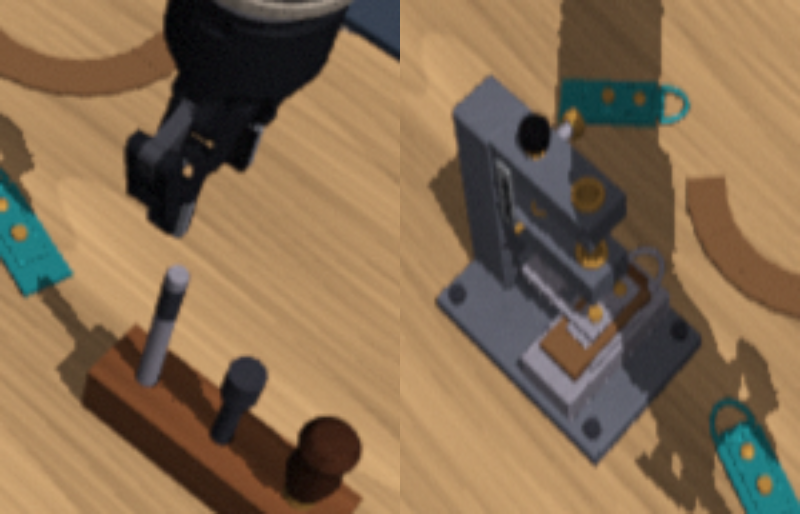

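The presser is down with its knob near the upper arm and the foot on the tab, and the gripper hovers over the setter. I'll let it settle and read the pose.

```bash
python3 -m handwheel '0 0 0 0 0 0;0 0 0 0 0 0;0 0 0 0 0 0'
```

```text
t: 6.15
tcp_pos: [0.5004, 0.1473, 0.4334]
orientation: [2.165, 2.277, -0.0]
ft_force: [-0.0, 0.1, -0.2]
finger_gap: 0.0499
finger_force: 0.0
```

```bash
python3 -m handwheel '-0.0015 0.007 -0.03 0 0 0;-0.0015 0.007 -0.07 0 0 0;-0.0015 0.007 -0.11 0 0 0;-0.0015 0.007 -0.14 0 0 0;-0.0015 0.007 -0.155 0 0 0;-0.0015 0.007 -0.164 0 0 0;-0.0015 0.007 -0.164 0 0 0;-0.0015 0.007 -0.164 0 0 0' 50; python3 -m handwheel '0 0 0 0 0 0;0 0 0 0 0 0;0 0 0 0 0 0;0 0 0 0 0 0;0 0 0 0 0 0;0 0 0 0 0 0' 0
```

```text
t: 6.95
tcp_pos: [0.4995, 0.1535, 0.3112]
orientation: [2.163, 2.278, 0.002]
ft_force: [0.6, -0.1, 0.0]
finger_gap: 0.0503
finger_force: 0.0
t: 7.55
tcp_pos: [0.4993, 0.1535, 0.3111]
orientation: [2.163, 2.278, 0.001]
ft_force: [-1.8, 0.5, 6.1]
finger_gap: 0.0127
finger_force: 58.3
```

```bash
python3 -m handwheel '0 0 0.01 0 0 0;0 0 0.03 0 0 0;0 0 0.06 0 0 0;0 0 0.1 0 0 0;0 0 0.14 0 0 0;0 0 0.18 0 0 0;0 0 0.22 0 0 0;0 0 0.24 0 0 0'; python3 -m handwheel '0 0 0 0 0 0;-0.001 -0.05 0 0 0 0;-0.003 -0.1 0 0 0 0;-0.006 -0.15 0 0 0 0;-0.01 -0.2 0 0 0 0;-0.013 -0.25 0 0 0 0;-0.016 -0.28 0 0 0 0;-0.016 -0.28 0 0 0 0'; python3 -m handwheel '0 0 0 0 0 0;0 0 0 0 0 0'
```

```text
t: 8.35
tcp_pos: [0.499, 0.1536, 0.4934]
orientation: [2.162, 2.277, 0.004]
ft_force: [0.6, -0.6, -1.6]
finger_gap: 0.0124
finger_force: 58.6
t: 9.15
tcp_pos: [0.4864, -0.0605, 0.489]
orientation: [-2.169, -2.271, 0.004]
ft_force: [0.4, 0.1, -2.5]
finger_gap: 0.0126
finger_force: 58.6
t: 9.35
tcp_pos: [0.4871, -0.0556, 0.4899]
orientation: [-2.161, -2.279, 0.0]
ft_force: [-0.8, 0.4, -2.6]
finger_gap: 0.0123
finger_force: 58.6
```

```bash
python3 -m handwheel '-0.003 -0.05 0 0 0 0;-0.006 -0.1 0 0 0 0;-0.009 -0.14 0 0 0 0;-0.009 -0.151 0 0 0 0;-0.009 -0.151 0 0 0 0;-0.009 -0.151 0 0 0 0;-0.009 -0.151 0 0 0 0'; python3 - <<'E'
from h import *
im=shot("scene"); cv2.imwrite("pics/scene2.png",im)
for d in optics.cut_out("scene","setter")[:2]: print(d["p"],d["rect"])
c=im[60:200,230:350]; cv2.imwrite("pics/c6.png",cv2.resize(c,None,fx=5,fy=4.2,interpolation=3)[:600])
s=readout.observe();b=s['tcp_pos'];print(b.round(4))
x,y=.4805,-.1697
for z in (.157,.188,.21,.24):print(z,proj("scene",np.array([x,y,z])).round(1))
E
```

```text
t: 10.05
tcp_pos: [0.4808, -0.1681, 0.4904]
orientation: [-2.16, -2.281, -0.001]
ft_force: [0.0, 0.7, -2.3]
finger_gap: 0.0123
finger_force: 58.6
0.62 [282.9, 81.3, 291.1, 156.0]
[ 0.4807 -0.1686  0.4905]
0.157 [289.9 166.3]
0.188 [289.  155.3]
0.21 [288.3 147. ]
0.24 [287.4 135.3]
```

View pics/c6.png

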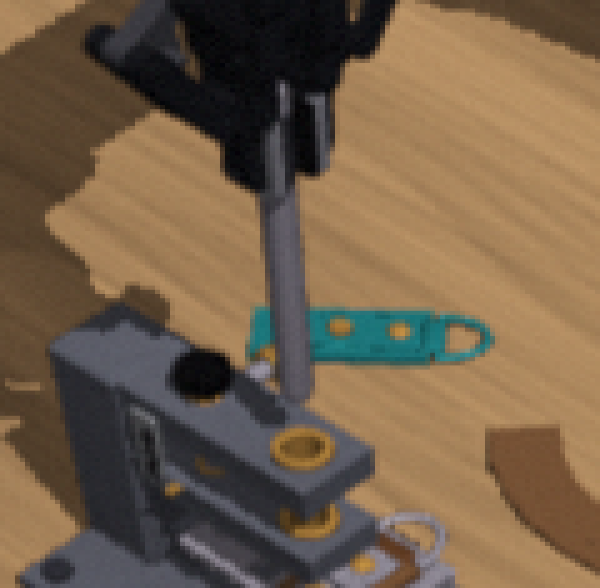

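```bash
cat > rod.py <<'E'
from h import *
def rod(f,v0,v1,xy,show=False):
    # sub-pixel mid-line of the rod: pixels differ from wood by low saturation
    im=cv2.imread(f); sat=im[...,2].astype(float)-im[...,0]  # R-B: wood high, steel low
    ax=lambda v:np.interp(v,[proj("scene",[*xy,z])[1] for z in np.arange(.4,.1,-.005)],[proj("scene",[*xy,z])[0] for z in np.arange(.4,.1,-.005)])
    out=[]
    for v in range(v0,v1):
        c=int(round(ax(v))); s=sat[v,c-9:c+10]; bg=(np.median(s[:4]),np.median(s[-4:])); lo=s[8:11].min()
        t=lambda b:(b+lo)/2
        i=9
        while i>0 and s[i]<t(bg[0]): i-=1
        L=i+(t(bg[0])-s[i])/(s[i+1]-s[i]); j=9
        while j<18 and s[j]<t(bg[1]): j+=1
        R=j-1+(t(bg[1])-s[j-1])/(s[j]-s[j-1])
        out.append((v,c-9+(L+R)/2-ax(v),R-L))
        if show: print(v,round(out[-1][1],2),round(R-L,2))
    return np.array(out)
E
python3 -c "
from rod import *
o=rod('pics/scene2.png',104,158,(.4805,-.1697),True)"
```

```text
104 -1.01 9.92
105 -0.49 8.92
106 -0.07 8.22
107 0.1 7.84
108 0.09 7.78
109 0.14 7.78
110 0.23 7.82
111 0.18 7.77
112 0.15 7.76
113 0.13 7.78
114 0.09 7.6
115 0.06 7.63Traceback (most recent call last):
  File "<string>", line 3, in <module>
    o=rod('pics/scene2.png',104,158,(.4805,-.1697),True)
  File "rod.py", line 8, in rod
    c=int(round(ax(v))); s=sat[v,c-9:c+10]; bg=(np.median(s[:4]),np.median(s[-4:])); lo=s[8:11].min()
                ~~^^^
  File "rod.py", line 5, in <lambda>
    ax=lambda v:np.interp(v,[proj("scene",[*xy,z])[1] for z in np.arange(.4,.1,-.005)],[proj("scene",[*xy,z])[0] for z in np.arange(.4,.1,-.005)])
                                                                                        ~~~~^^^^^^^^^^^^^^^^^
  File "h.py", line 10, in proj
    p,E=P(n); c=np.linalg.inv(E)@np.append(X,1); return np.array([p["fx"]*c[0]/c[2]+p["cx"],p["fy"]*c[1]/c[2]+p["cy"]])
        ~^^^
  File "h.py", line 4, in P
    p=optics.camera_params(n); E=np.array(p["extrinsics"]); return p,E
ValueError: time passes only in moves, steps and waits
```

```bash
sed -i 's/^def P(n):/import functools\n@functools.lru_cache(None)\ndef P(n):/' h.py; python3 -c "
from rod import *
o=rod('pics/scene2.png',107,156,(.4805,-.1697))
print(o[::3].round(2)); print(np.polyfit(o[:25,0]-155,o[:25,1],1))"
```

```text
[[ 1.070e+02  1.000e-01  7.840e+00]
 [ 1.100e+02  2.300e-01  7.820e+00]
 [ 1.130e+02  1.300e-01  7.780e+00]
 [ 1.160e+02  8.000e-02  7.660e+00]
 [ 1.190e+02  1.500e-01  7.760e+00]
 [ 1.220e+02  1.500e-01  7.600e+00]
 [ 1.250e+02  1.500e-01  7.600e+00]
 [ 1.280e+02  1.200e-01  7.340e+00]
 [ 1.310e+02  1.300e-01  7.430e+00]
 [ 1.340e+02       -inf       -inf]
 [ 1.370e+02  1.770e+00  1.921e+01]
 [ 1.400e+02  2.976e+01  2.200e+01]
 [ 1.430e+02 -1.128e+01 -2.492e+01]
 [ 1.460e+02  7.200e-01  6.490e+00]
 [ 1.490e+02  1.350e+00  4.660e+00]
 [ 1.520e+02  3.330e+00  1.200e-01]
 [ 1.550e+02  6.900e-01  2.020e+00]]
[-0.00049398  0.10834648]rod.py:14: RuntimeWarning: divide by zero encountered in scalar divide
  R=j-1+(t(bg[1])-s[j-1])/(s[j]-s[j-1])
rod.py:12: RuntimeWarning: divide by zero encountered in scalar divide
  L=i+(t(bg[0])-s[i])/(s[i+1]-s[i]); j=9
```

The rod is aligned with the bush axis to 0.1 px in the scene view, with no visible tilt. I'll go down gently and watch the force.

```bash
python3 -m handwheel '0 0 -0.012 0 0 0;0 0 -0.024 0 0 0;0 0 -0.034 0 0 0;0 0 -0.04 0 0 0;0 0 -0.044 0 0 0;0 0 -0.048 0 0 0;0 0 -0.048 0 0 0'; python3 -m handwheel '0 0 -0.004 0 0 0;0 0 -0.008 0 0 0;0 0 -0.012 0 0 0;0 0 -0.016 0 0 0;0 0 -0.016 0 0 0'
```

```text
t: 10.85
tcp_pos: [0.4804, -0.17, 0.4541]
orientation: [-2.163, -2.278, 0.0]
ft_force: [0.1, 0.4, -1.4]
finger_gap: 0.0126
finger_force: 58.6
t: 11.35
tcp_pos: [0.4805, -0.1698, 0.4419]
orientation: [-2.163, -2.278, -0.0]
ft_force: [0.8, 1.6, -2.5]
finger_gap: 0.0124
finger_force: 58.5
```

```bash
python3 -m handwheel '0 0.001 -0.006 0 0 0;0 0.001 -0.012 0 0 0;0 0.001 -0.018 0 0 0;0 0.001 -0.018 0 0 0'; python3 -m handwheel '0 0 -0.006 0 0 0;0 0 -0.012 0 0 0;0 0 -0.016 0 0 0;0 0 -0.016 0 0 0'
```

```text
t: 11.75
tcp_pos: [0.4803, -0.1692, 0.4281]
orientation: [-2.162, -2.278, 0.001]
ft_force: [0.7, -0.1, -2.6]
finger_gap: 0.0123
finger_force: 58.5
t: 12.15
tcp_pos: [0.4804, -0.1692, 0.4164]
orientation: [-2.163, -2.278, 0.0]
ft_force: [-0.0, 0.9, -2.0]
finger_gap: 0.0126
finger_force: 58.5
```

```bash
python3 -m handwheel '0 0 -0.004 0 0 0;0 0 -0.008 0 0 0;0 0 -0.012 0 0 0;0 0 -0.016 0 0 0;0 0 -0.016 0 0 0'; python3 -m handwheel '0 0 -0.004 0 0 0;0 0 -0.008 0 0 0;0 0 -0.012 0 0 0;0 0 -0.012 0 0 0'
```

```text
t: 12.65
tcp_pos: [0.4804, -0.1692, 0.4044]
orientation: [-2.163, -2.278, 0.0]
ft_force: [0.7, 0.7, -2.7]
finger_gap: 0.0126
finger_force: 58.6
t: 13.05
tcp_pos: [0.4804, -0.1692, 0.3954]
orientation: [-2.163, -2.278, 0.0]
ft_force: [0.9, 0.5, -2.2]
finger_gap: 0.0125
finger_force: 58.6
```

```bash
python3 -m handwheel '0 0 -0.006 0 0 0;0 0 -0.012 0 0 0;0 0 -0.018 0 0 0;0 0 -0.024 0 0 0;0 0 -0.03 0 0 0;0 0 -0.03 0 0 0'; python3 -m handwheel '0 0 -0.006 0 0 0;0 0 -0.012 0 0 0;0 0 -0.018 0 0 0;0 0 -0.022 0 0 0;0 0 -0.022 0 0 0'
```

```text
t: 13.65
tcp_pos: [0.4804, -0.1691, 0.3727]
orientation: [-2.162, -2.278, 0.001]
ft_force: [0.2, 0.9, -1.7]
finger_gap: 0.0127
finger_force: 58.5
t: 14.15
tcp_pos: [0.4804, -0.1692, 0.3564]
orientation: [-2.163, -2.278, 0.0]
ft_force: [-0.2, 0.6, -1.9]
finger_gap: 0.0126
finger_force: 58.5
```

```bash
python3 -m handwheel '0 0 -0.003 0 0 0;0 0 -0.006 0 0 0;0 0 -0.008 0 0 0;0 0 -0.008 0 0 0'; python3 -m handwheel '0 0 -0.001 0 0 0;0 0 -0.002 0 0 0;0 0 -0.002 0 0 0'
```

```text
t: 14.55
tcp_pos: [0.4804, -0.1691, 0.3506]
orientation: [-2.163, -2.278, 0.0]
ft_force: [0.9, 0.8, -2.5]
finger_gap: 0.0124
finger_force: 58.6
t: 14.85
tcp_pos: [0.4804, -0.1691, 0.3493]
orientation: [-2.163, -2.278, -0.0]
ft_force: [-0.4, 1.1, -1.8]
finger_gap: 0.0125
finger_force: 58.6
```

```bash
python3 -m handwheel '0 0 -0.001 0 0 0;0 0 -0.001 0 0 0;0 0 -0.001 0 0 0'
```

```text
t: 15.15
tcp_pos: [0.4805, -0.1692, 0.3486]
orientation: [2.163, 2.278, 0.0]
ft_force: [0.1, 1.3, -0.2]
finger_gap: 0.0123
finger_force: 58.6
```

Contact is beginning, so I'll use smaller steps.

```bash
python3 -m handwheel '0 0 -0.001 0 0 0;0 0 -0.001 0 0 0;0 0 -0.001 0 0 0'
```

```text
t: 15.45
tcp_pos: [0.4805, -0.1692, 0.3478]
orientation: [-2.163, -2.278, -0.0]
ft_force: [1.3, 1.3, -0.4]
finger_gap: 0.0125
finger_force: 58.7
```

```bash
python3 -m handwheel '0 0 -0.001 0 0 0;0 0 -0.001 0 0 0;0 0 -0.001 0 0 0'
```

```text
t: 15.75
tcp_pos: [0.4805, -0.1691, 0.3475]
orientation: [2.163, 2.278, 0.0]
ft_force: [-1.2, 2.5, 5.7]
finger_gap: 0.0125
finger_force: 59.3
```

```bash
python3 -m handwheel '0 0 -0.0006 0 0 0;0 0 -0.0006 0 0 0;0 0 -0.0006 0 0 0'; python3 -m handwheel '0 0 0 0 0 0;0 0 0 0 0 0;0 0 0 0 0 0;0 0 0 0 0 0;0 0 0 0 0 0;0 0 0 0 0 0'
```

```text
t: 16.05
tcp_pos: [0.4806, -0.1691, 0.3475]
orientation: [2.162, 2.277, 0.001]
ft_force: [-1.9, 3.4, 10.0]
finger_gap: 0.0127
finger_force: 60.0
t: 16.65
tcp_pos: [0.4806, -0.1691, 0.3475]
orientation: [2.162, 2.277, 0.001]
ft_force: [-1.4, 2.5, 9.9]
finger_gap: 0.0125
finger_force: 59.9
```

```bash
python3 - <<'E'
from h import *
c=shot("scene")[100:260,210:370]; cv2.imwrite("pics/c7.png",cv2.resize(c,(600,600),interpolation=3))
E
```

```text
(no output)
```

View pics/c7.png

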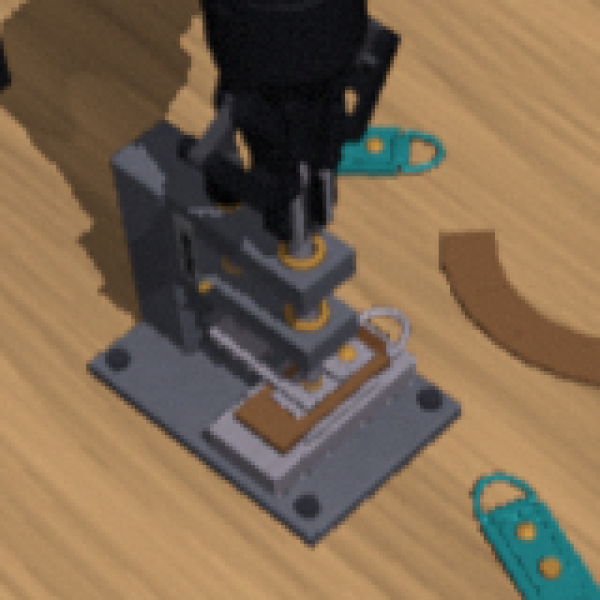

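The setter runs through both bushes (crop (302,250) and (305,312)) onto the rivet. The tab lies in place and the presser is down, so I'm handing in.

```bash
python3 -c "
from bench import r
print(r.job_done())"
```

```text
the job is handed in; nothing more can be done
None
```

Job handed in, result not reported back: the presser foot is down on the tab, and the setter is through both bushes, gripped at about 60 N and pressing on the rivet with roughly 12 N.

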